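# Nest the filter cells and screw their caps tight

### The arm

A 6-joint arm with a two-finger parallel gripper is mounted at the origin on a cart in front of the work surface, level with it; the furniture and walls round the work are solid. World frame = base frame: x ahead of the robot, y to its left, z up, the work surface at z = 0. Lengths are in m, angles in rad, forces in N, time in s.
With the tool pointing down it reaches from about 0.35 to 0.775 m from the base axis. Payload 7.3 kg.
Tool frame: the origin (TCP) lies on the centre line of the jaws, within the pads' length; the fingertips stand 17 mm ahead of it and the grasp point (between the pads) lies 2 mm behind it (robot.tcp_to_tips is the distance from the TCP to the fingertips, in m); z points along the fingers, y is the line along which they close (so a half turn about z gives the same grasp; the last joint's range is limited). The gripper opens to 92 mm and grips with 3 to 60 N. Pads are 19 mm wide; open, the fingers measure 130 mm over their backs; the gripper's body (75 mm by 190 mm) begins 47 mm behind the grasp point.
Start: joints at [-1.466, 0.342, 1.524, -0, 1.275, -0.146], TCP at [0.13, -0.509, 0.244] pointing down, gripper open.
Joint ranges: [-2.53, 2.53], [-0.77, 2.02], [0.04, 2.7], [-1, 4.14], [0.28, 2.66], [-3.11, 3.11]. Speed limits (rad/s): [2.57, 2.57, 3.14, 3.14, 3.14, 3.14].

### API

Orientations are given as [roll, pitch, yaw] about the fixed x, y, z axes, in that order (R = Rz(yaw) Ry(pitch) Rx(roll)).
In Python, from cell import robot gives the robot as it stands. The module is installed in compiled form; this text tells all that it offers.
- The arm moves only by the tool carry_out, never from a script. Its argument "commands" is a list of rows, each a list of 3 entries, a list of its own where there are three numbers: the shift along the tool's x, y, z in m, then the turn about the tool's z in rad, then the opening, from 0 (shut) to 1 (fully open). In form: [[[dx, dy, dz], yaw, claw], ...]. A call has 1 to 20 rows; each row shifts and turns the commanded pose from where the row before left it, along the tool's axes as they then stand; what a row does not reach is not made up. A row lasts 1/8 s, in which the tool goes at most 62.5 mm and 10.7 degrees, less where a joint would pass 70% of its speed; a pose out of reach is approached as far as the arm can. A call is refused whole if a number of a shift passes 0.0625 or a number of a turn 0.188, either way. A call with a gripper value outside its range is refused whole. The fingers move at their own pace and stop on an object; "newtons" is the grip in N (left out, the last holds). Time passes only in rows, so rows that do not move let the fingers close. It gives the time, the measured TCP pose, the force, the opening and the grip force at its end, in the units of the state.
- robot.observe(): the state, without advancing time (a new reading comes with each control period).
- robot.read_camera(name): name is "scene" or "top" or "wrist"; returns a dict with "pixels" (400x640x3 uint8, red, green, blue), "fx", "fy", "cx", "cy" (pixels), "view" (4x4, takes a point from world to camera coordinates); the wrist camera has in their place "T_tool_cam" (4x4, takes a point from camera to tool coordinates, whose origin is the TCP and whose axes are the flange's). Camera axes: x right, y up, looking along -z (the intrinsics and any distortion apply to the point x, -y, -z); pixel columns grow to the right and rows downward; lengths in m; the calibration is good to about 2 mm. A picture is of the moment at which its call begins: read the wrist's pose just before it. There is no depth.
- robot.hand_in(): hands the job in; it is judged then, once.
Trained networks look in a picture, given as the dict that the camera call returned (one of the last four; its "shot" number tells which), for a name from the list of things; names that differ only in an ending like _2 or _b are one class to them, and where a whole thing is asked for, a point or a joint stands for the part that bears it (a point fixed in the world has none). Each returns a list of dicts, best first, with "p" (0 to 1); they miss things now and then, are a little off and sometimes report something else, mostly with a low value. They report only what shows in the picture. A call takes as long as a camera call.
- robot.find_in(picture, name): "at" ([column, row] in pixels, amid what is visible of it).
- robot.tip_of(picture, name): "at" ([column, row] in pixels: a listed point, or the origin of a listed thing).
The state is a dict: "time": time; "qpos": joint angles; "qvel": joint speeds; "joint_efforts": joint torques, N m; "tool_pos": TCP position; "tool_rot": TCP orientation; "contact_force": force on the tool from outside, world axes, zero at the start; "torque": the same for the moment, N m; "opening": finger opening in m; "grip_force": force on a finger pad.
Only numpy, scipy, OpenCV 4.12 (cv2) and the standard library are available. Lean on these libraries where they do the work, as an engineer would, in place of code of your own. Each camera call takes 0.05 s, during which the arm holds its last target. There are 200 camera calls.

### The job

Get the filter cells ready for the leak test: set every cell upright and fully down in a nest of the rack, one cell to a nest, with its nozzle lying in the notch towards the mark, and screw every cell's cap down clockwise until it stops tight. Leave the other things on the bench where they are.

Things in the scene. Friction and masses are not known exactly. Their poses are not given: they have to be found in the camera images.
- cell_a_centre (a point): filter cell (may be absent): round aluminium pot 48 mm in diameter, 54 mm high, on a foot 50 mm square and 16 mm high (46 mm in its lowest 4 mm), with a black knurled screw cap on top and one side nozzle; about 0.2 kg in all. The point is on its axis 40 mm above its underside (about half-way up). z is its axis, +x the way the nozzle points, square to a side of the foot.
- cell_a_cap (a joint): this cell's cap, rad: grows turning clockwise seen from above, 0 loose to 8.0 stopped tight. Cap 40 mm in diameter, 26 mm high; its underside is 61 mm above the cell's underside at 0, 56 mm when tight (sinks 0.64 mm a rad). Cannot come off; drags with 0.06 N m and stays as left. Turning it on the open bench turns the cell too; in a nest its square foot holds it.
- cell_a_nozzle (a point): tip of this cell's nozzle, a round steel tube 10 mm in diameter (11 mm bead near its end). The tip is 46 mm from the cell's axis along the cell's +x; the tube's axis is 12 mm above the cell's underside
- cell_b_centre (a point): filter cell (may be absent): round aluminium pot 48 mm in diameter, 54 mm high, on a foot 50 mm square and 16 mm high (46 mm in its lowest 4 mm), with a black knurled screw cap on top and one side nozzle; about 0.2 kg in all. The point is on its axis 40 mm above its underside (about half-way up). z is its axis, +x the way the nozzle points, square to a side of the foot.
- cell_b_cap (a joint): this cell's cap, rad: grows turning clockwise seen from above, 0 loose to 8.0 stopped tight. Cap 40 mm in diameter, 26 mm high; its underside is 61 mm above the cell's underside at 0, 56 mm when tight (sinks 0.64 mm a rad). Cannot come off; drags with 0.06 N m and stays as left. Turning it on the open bench turns the cell too; in a nest its square foot holds it.
- cell_b_nozzle (a point): tip of this cell's nozzle, a round steel tube 10 mm in diameter (11 mm bead near its end). The tip is 46 mm from the cell's axis along the cell's +x; the tube's axis is 12 mm above the cell's underside
- cell_c_centre (a point): filter cell (may be absent): round aluminium pot 48 mm in diameter, 54 mm high, on a foot 50 mm square and 16 mm high (46 mm in its lowest 4 mm), with a black knurled screw cap on top and one side nozzle; about 0.2 kg in all. The point is on its axis 40 mm above its underside (about half-way up). z is its axis, +x the way the nozzle points, square to a side of the foot.
- cell_c_cap (a joint): this cell's cap, rad: grows turning clockwise seen from above, 0 loose to 8.0 stopped tight. Cap 40 mm in diameter, 26 mm high; its underside is 61 mm above the cell's underside at 0, 56 mm when tight (sinks 0.64 mm a rad). Cannot come off; drags with 0.06 N m and stays as left. Turning it on the open bench turns the cell too; in a nest its square foot holds it.
- cell_c_nozzle (a point): tip of this cell's nozzle, a round steel tube 10 mm in diameter (11 mm bead near its end). The tip is 46 mm from the cell's axis along the cell's +x; the tube's axis is 12 mm above the cell's underside
- nest_1 (a point): middle of the floor (6 mm above the bench) of one of three equal square nests 95 mm apart in a row on a fixed rack (plate 106 x 280 mm). +x points to the notch, z up. Nest 60 mm square inside; grey walls 8 mm thick, 14 mm high above the floor. The +x wall has a notch 24 mm wide in its middle, down to the floor; a short dark line on the plate in front marks it.
- nest_1_mark (a point): where the nozzle tip belongs when a cell sits in this nest: 46 mm from the nest's middle through the notch, 12 mm above the nest's floor
- nest_2 (a point): middle of the floor (6 mm above the bench) of one of three equal square nests 95 mm apart in a row on a fixed rack (plate 106 x 280 mm). +x points to the notch, z up. Nest 60 mm square inside; grey walls 8 mm thick, 14 mm high above the floor. The +x wall has a notch 24 mm wide in its middle, down to the floor; a short dark line on the plate in front marks it.
- nest_2_mark (a point): where the nozzle tip belongs when a cell sits in this nest: 46 mm from the nest's middle through the notch, 12 mm above the nest's floor
- nest_3 (a point): middle of the floor (6 mm above the bench) of one of three equal square nests 95 mm apart in a row on a fixed rack (plate 106 x 280 mm). +x points to the notch, z up. Nest 60 mm square inside; grey walls 8 mm thick, 14 mm high above the floor. The +x wall has a notch 24 mm wide in its middle, down to the floor; a short dark line on the plate in front marks it.
- nest_3_mark (a point): where the nozzle tip belongs when a cell sits in this nest: 46 mm from the nest's middle through the notch, 12 mm above the nest's floor
- petri_dishes: bystander, to be left alone: stack of clear dishes, 90 mm across, 61 mm high, behind the rack; origin at the middle of its underside
- small_timer: bystander, to be left alone: white desk timer, 47x66x57 mm, behind the rack; origin at the middle of its underside
- reagent_bottle: bystander, to be left alone: white bottle, 50 mm across, 100 mm high, behind the rack; origin at the middle of its underside
- dark_marker: bystander, to be left alone: black marker pen lying on the bench, 139 mm long along its y, 11 mm wide, 13 mm high; origin at the middle of its underside
- lying_tube: bystander, to be left alone: capped 50 ml tube lying on the bench, 35 mm across, 114 mm long along its y; origin at the middle of its underside
- weight: bystander, to be left alone: steel check weight, 29 mm across, 50 mm high; origin at the middle of its underside
- glass_jar: fixed jar of clear glass (hard to see), 90 mm across and 138 mm high, its lowest 50 mm white, standing in front of the tall instrument, left of the rack, in the way of a straight path from the left part of the bench to the rack; origin at the middle of its underside

How it is judged:
At the end, for the whole second after the job is handed in: Every cell that is present stands upright (within 0.06 rad) and at rest in one of the nests, its axis within 8.5 mm of the nest's middle and its underside within 3.5 mm of the floor, its nozzle tip within 13 mm of that nest's mark point, and its cap turned past 7.8 rad of the 8.0 at which it stops (((horizontal distance between cell_a_centre and nest_1 below 0.0085 m and horizontal distance between cell_a_nozzle and nest_1_mark below 0.013 m) or (horizontal distance between cell_a_centre and nest_2 below 0.0085 m and horizontal distance between cell_a_nozzle and nest_2_mark below 0.013 m) or (horizontal distance between cell_a_centre and nest_3 below 0.0085 m and horizontal distance between cell_a_nozzle and nest_3_mark below 0.013 m)) and height (world z) of each of cell_a_centre, cell_b_centre, cell_c_centre below 0.0495 m and angle between each of cell_a_centre, cell_b_centre, cell_c_centre's own z axis and vertical below 0.06 rad and value of joint each of cell_a_cap, cell_b_cap, cell_c_cap above 7.8 rad and linear speed of each of cell_a, cell_b, cell_c below 0.02 m/s and ((horizontal distance between cell_b_centre and nest_1 below 0.0085 m and horizontal distance between cell_b_nozzle and nest_1_mark below 0.013 m) or (horizontal distance between cell_b_centre and nest_2 below 0.0085 m and horizontal distance between cell_b_nozzle and nest_2_mark below 0.013 m) or (horizontal distance between cell_b_centre and nest_3 below 0.0085 m and horizontal distance between cell_b_nozzle and nest_3_mark below 0.013 m)) and ((horizontal distance between cell_c_centre and nest_1 below 0.0085 m and horizontal distance between cell_c_nozzle and nest_1_mark below 0.013 m) or (horizontal distance between cell_c_centre and nest_2 below 0.0085 m and horizontal distance between cell_c_nozzle and nest_2_mark below 0.013 m) or (horizontal distance between cell_c_centre and nest_3 below 0.0085 m and horizontal distance between cell_c_nozzle and nest_3_mark below 0.013 m))); the robot touches nothing.
It fails at once if a bystander is moved by more than 3 cm (distance of any of petri_dishes, small_timer, reagent_bottle, dark_marker, lying_tube, weight from where it was at the start of the episode above 0.03 m).
Of cell_a, cell_b, cell_c only 2 to 3 are there at a start; the rules pass over those that are not, and their reading is None.
At some moment in a run one of cell_a, cell_b, cell_c may be knocked a few centimetres aside while the robot is not near it.
Once in a run the grip may slacken for a moment while it holds something.
It also fails if it takes over 210 s, if anything falls off the work surface, if the arm or the gripper's body presses on something with over 40 N, if the wrist force passes 120 N, or if a joint passes its speed limit or range.

## Working session

There is one attempt and no reset: what is moved stays moved. The work goes in short steps, Python scripts to look and compute and a tool call to move; the robot and the scene stay as the last step left them, time stands still between calls to the robot, and variables do not carry over. Pictures are saved under pics/ and viewed, at most 14 in all, crops included, and the job is handed in when it is done.

Besides the shell and the picture viewer there is one more tool, called after "Emit:" as name(argument=value, ...) on one line, values as JSON. carry_out: Moves the arm, as the interface text tells. Its arguments: {"type":"object","properties":{"commands":{"type":"array"},"newtons":{"type":"number"}},"required":["commands"]}

```bash
mkdir -p pics; cat > h.py <<'E'
import numpy as np, cv2
from cell import robot
from scipy.spatial.transform import Rotation as R
def cam(name):
    s=robot.observe(); p=robot.read_camera(name)
    if name=="wrist":
        T=np.eye(4);
        T[:3,:3]=R.from_euler('xyz',s['tool_rot']).as_matrix(); T[:3,3]=s['tool_pos']
        p['view']=np.linalg.inv(T@np.array(p['T_tool_cam']))
    return p
def save(p,n): cv2.imwrite(f'pics/{n}.png',cv2.cvtColor(p['pixels'],cv2.COLOR_RGB2BGR))
def ray(p,at,z):
    V=np.linalg.inv(np.array(p['view'])); u,v=at
    d=V[:3,:3]@np.array([(u-p['cx'])/p['fx'],-(v-p['cy'])/p['fy'],-1]); o=V[:3,3]
    return o+d*(z-o[2])/d[2]
def proj(p,X):
    c=np.array(p['view'])@np.append(X,1); return np.array([p['cx']+p['fx']*c[0]/-c[2],p['cy']-p['fy']*c[1]/-c[2]])
E
python3 - <<'E'
from h import *
for c in("top","scene"):
    p=cam(c); save(p,c+'0'); print(c,[k for k in p if k not in('pixels',)],np.round(np.linalg.inv(np.array(p['view']))[:3],3).tolist())
    for n,z in(("cell_a_centre",.04),("cell_a_nozzle",.012),("nest_1",.006),("nest_1_mark",.018),("glass_jar",0)):
        for d in robot.tip_of(p,n):
            print(n,round(d['p'],2),np.round(d['at']),np.round(ray(p,d['at'],z),3))
E
```

```text
top ['fx', 'fy', 'cx', 'cy', 'view', 'shot'] [[-0.027, 0.983, -0.183, 0.343], [-1.0, -0.026, 0.005, 0.008], [-0.0, 0.183, 0.983, 1.448]]
cell_a_centre 0.8 [218. 244.] [0.493 0.349 0.04 ]
cell_a_centre 0.55 [356. 214.] [ 0.574 -0.085  0.04 ]
nest_1 0.77 [358. 213.] [ 0.585 -0.094  0.006]
nest_1 0.62 [326. 203.] [0.618 0.008 0.006]
nest_1 0.56 [383. 216.] [ 0.571 -0.175  0.006]
nest_1 0.46 [450. 200.] [ 0.618 -0.393  0.006]
nest_1_mark 0.59 [323. 222.] [0.557 0.021 0.018]
nest_1_mark 0.56 [366. 162.] [ 0.75  -0.124  0.018]
scene ['fx', 'fy', 'cx', 'cy', 'view', 'shot'] [[-0.622, 0.514, -0.591, -0.141], [-0.783, -0.402, 0.474, 0.573], [0.006, 0.758, 0.652, 0.881]]
cell_a_centre 0.96 [242. 285.] [0.478 0.344 0.04 ]
cell_a_nozzle 0.94 [251. 302.] [0.436 0.344 0.012]
cell_a_nozzle 0.57 [331. 207.] [ 0.594 -0.064  0.012]
nest_1 0.9 [357. 202.] [ 0.564 -0.161  0.006]
nest_1 0.7 [333. 210.] [ 0.584 -0.066  0.006]
nest_1 0.61 [310. 216.] [0.611 0.013 0.006]
nest_1 0.42 [240. 258.] [0.594 0.288 0.006]
nest_1_mark 0.65 [316. 220.] [0.574 0.017 0.018]
```

View pics/top0.png

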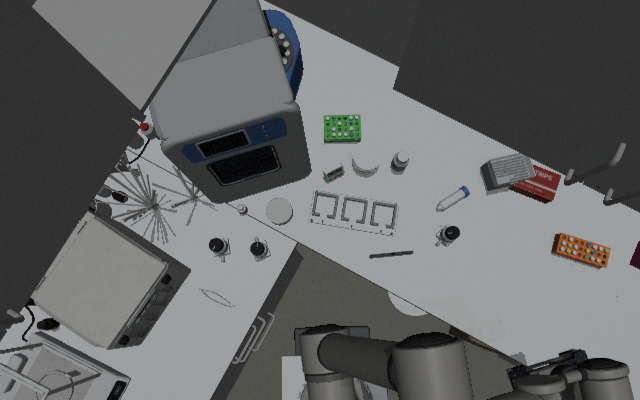

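View pics/scene0.png

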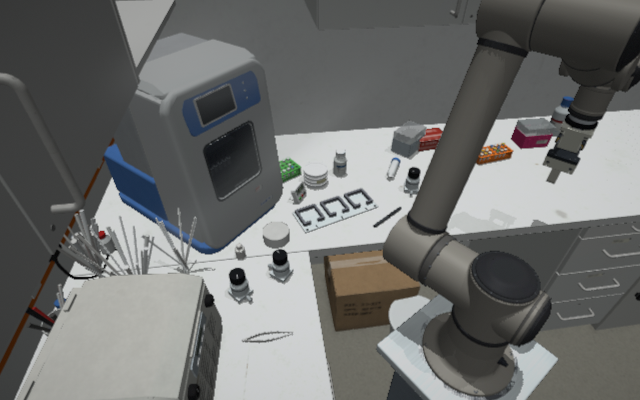

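The pictures show three cells: two on the left at top pixels (219,246) and (259,249), one on the right at (449,234). The nests are at (325,205), (354,209) and (383,214), with the jar at (279,210). I'll zoom in.

```bash
python3 - <<'E'
from h import *
p=cam("top"); im=cv2.cvtColor(p['pixels'],cv2.COLOR_RGB2BGR)
a=cv2.resize(im[180:270,200:300],(400,360),interpolation=cv2.INTER_CUBIC)
b=cv2.resize(im[180:270,400:500],(400,360),interpolation=cv2.INTER_CUBIC)
c=cv2.resize(im[185:240,300:405],(420,220),interpolation=cv2.INTER_CUBIC)
o=np.zeros((580,800,3),np.uint8); o[:360,:400]=a;o[:360,400:]=b;o[360:,:420]=c; cv2.imwrite('pics/z.png',o)
for at in [(219,246),(259,249),(450,233)]: print(np.round(ray(p,at,.075),3))
for at in [(325,205),(354,209),(383,214)]: print(np.round(ray(p,at,.006),3))
print(np.round(ray(p,(279,210),.09),3))
for n in("dark_marker","lying_tube","weight"):
  for d in robot.tip_of(p,n)[:1]: print(n,d,np.round(ray(p,d['at'],0),3))
E
```

```text
[0.482 0.337 0.075]
[0.47  0.215 0.075]
[ 0.503 -0.367  0.075]
[0.613 0.012 0.006]
[ 0.597 -0.081  0.006]
[ 0.578 -0.174  0.006]
[0.585 0.152 0.09 ]
dark_marker {'at': [394.0, 255.8], 'p': 0.48} [ 0.444 -0.203  0.   ]
lying_tube {'at': [452.8, 198.6], 'p': 0.57} [ 0.624 -0.405  0.   ]
weight {'at': [242.4, 210.7], 'p': 0.56} [0.602 0.281 0.   ]
```

View pics/z.png

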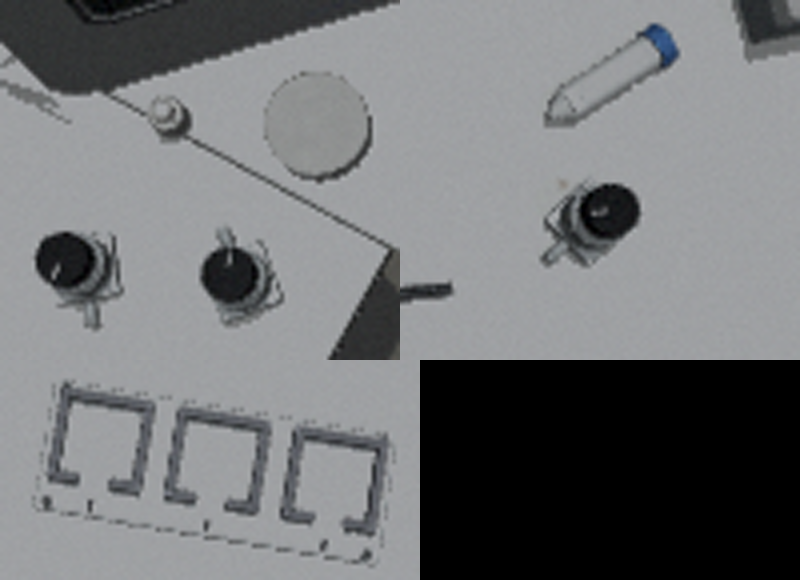

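The zoom shows all three cells upright. The nozzles point about -3.0 rad (far left), 0.36 (near left) and 2.3 (right). The rack notches face the robot.

```bash
cat >> h.py <<'E'
def plan(t,s=None):
    s=s or robot.observe(); M=R.from_euler('xyz',s['tool_rot']).as_matrix()
    return np.round(M.T@(np.array(t)-s['tool_pos']),4)
def st():
    s=robot.observe(); M=R.from_euler('xyz',s['tool_rot']).as_matrix()
    print('t',round(s['time'],2),'pos',np.round(s['tool_pos'],4),'tooly ang',round(np.arctan2(M[1,1],M[0,1]),3),'q',np.round(s['qpos'],2),'F',np.round(s['contact_force'],1),'Tz',np.round(s['torque'],2),'op',round(s['opening'],4),'g',round(s['grip_force'],1)); return s
E
python3 - <<'E'
from h import *
s=st();print(s['tool_rot'],plan([.47,-.36,.25]))
p=cam('wrist');print(np.round(p['T_tool_cam'],3).tolist(),p['fx'])
E
```

```text
t 0.8 pos [ 0.1303 -0.5086  0.2438] tooly ang -1.32 q [-1.47  0.34  1.52  0.    1.28 -0.15] F [-0.3  0.  -0.4] Tz [-0.04  0.01  0.03] op 0.0916 g 0.0
[3.14143113e+00 2.12222921e-05 2.50827709e-01] [ 0.3659 -0.0596 -0.0062]
[[-0.0, 0.963, 0.269, 0.072], [1.0, -0.0, 0.0, -0.0], [0.0, 0.269, -0.963, -0.142], [0.0, 0.0, 0.0, 1.0]] 360.76610402977667
```

Emit:
carry_out(commands=[[[0.046, -0.0075, 0], 0, 1], [[0.046, -0.0075, 0], 0, 1], [[0.046, -0.0075, 0], 0, 1], [[0.046, -0.0075, 0], 0, 1], [[0.046, -0.0075, 0], 0, 1], [[0.046, -0.0075, 0], 0, 1], [[0.046, -0.0075, 0], 0, 1], [[0.046, -0.0075, 0], 0, 1], [[0, 0, 0], 0.125, 1], [[0, 0, 0], 0.126, 1], [[0, 0, 0], 0, 1]], newtons=25)

```text
time: 2.22
tool_pos: [0.472, -0.359, 0.2436]
tool_rot: [-3.142, 0.0, 0.001]
contact_force: [0.6, -0.8, 0.9]
opening: 0.0917
grip_force: 0.0
```

```bash
cat >> h.py <<'E'
def look(name,cname='wrist'):
    s=st(); p=cam(cname); save(p,name)
    for n,z in(("cell_a_centre",.04),("cell_a_nozzle",.012),("cell_a_cap",.07),("nest_1",.006),("nest_1_mark",.018)):
        f=robot.find_in if 'cap' in n else robot.tip_of
        for d in f(p,n):
            if d['p']>.3: print(n,round(d['p'],2),np.round(d['at']),np.round(ray(p,d['at'],z),4))
    return p
E
python3 - <<'E'
from h import *
look('w1')
E
```

```text
t 2.23 pos [ 0.472  -0.359   0.2436] tooly ang -1.57 q [-0.78  0.47  1.33 -0.    1.35  0.79] F [ 0.6 -0.8  0.9] Tz [0.02 0.02 0.01] op 0.0917 g 0.0
nest_1 0.92 [135.  62.] [ 0.5778 -0.1751  0.006 ]
nest_1 0.83 [34. 42.] [ 0.5964 -0.0789  0.006 ]
```

View pics/w1.png

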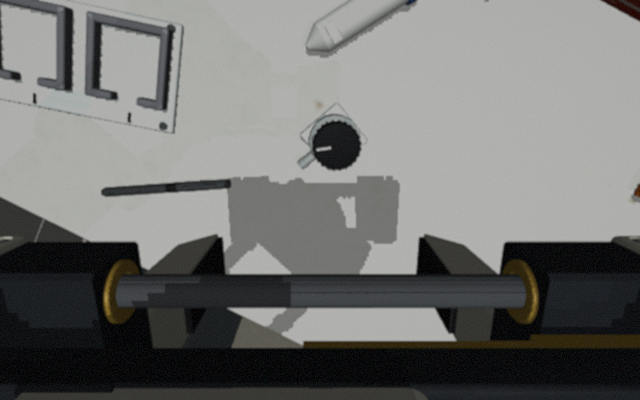

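The wrist view shows the cell: cap top centre at (337,144), nozzle tip at (301,164), foot corners at (337,103) and (367,137). The nests are at (135,62) and (34,42).

```bash
python3 - <<'E'
from h import *
p=cam('wrist')
im=p['pixels'].astype(int); g=im.max(2); m=((g<70)).astype(np.uint8)
roi=np.zeros_like(m); roi[90:200,270:400]=m[90:200,270:400]
n,l,s,c=cv2.connectedComponentsWithStats(roi); 
for i in range(1,n):
    if s[i,4]>200: print(s[i],c[i],np.round(ray(p,c[i],.075),4))
for z in(.087,.083): print(np.round(ray(p,(337,143),z),4))
print('tip',np.round(ray(p,(301,164),.012),4),'corners',np.round(ray(p,(337,103),.016),4),np.round(ray(p,(367,137),.016),4))
print(np.round(proj(p,[.503,-.367,0]),0))
E
```

```text
[ 312  121   48   49 1734] [336.05940023 144.55940023] [ 0.5053 -0.3725  0.075 ]
[ 0.5081 -0.3728  0.087 ]
[ 0.5076 -0.3729  0.083 ]
tip [ 0.4771 -0.3387  0.012 ] corners [ 0.5391 -0.3755  0.016 ] [ 0.5057 -0.4064  0.016 ]
[328. 138.]
```

Emit:
carry_out(commands=[[[0.0335, 0.0135, 0], 0, 1], [[0, 0, 0.05], 0, 1], [[0, 0, 0.05], 0, 1], [[0, 0, 0.05], 0, 1], [[0, 0, 0.03], 0, 1], [[0, 0, 0.0185], 0, 1], [[0, 0, 0], 0, 1], [[0, 0, 0], 0, 0], [[0, 0, 0], 0, 0], [[0, 0, 0], 0, 0], [[0, 0, 0], 0, 0], [[0, 0, 0], 0, 0], [[0, 0, 0], 0, 0], [[0, 0, 0], 0, 0]], newtons=30)

```text
time: 4.32
tool_pos: [0.5055, -0.3727, 0.0454]
tool_rot: [3.141, -0.0, -0.0]
contact_force: [-0.8, 1.0, 2.5]
opening: 0.0469
grip_force: 30.0
```

Emit:
carry_out(commands=[[[0, 0, -0.04], 0, 0], [[0, 0, -0.04], 0, 0], [[0, 0, -0.04], 0, 0], [[0.018, -0.0495, 0], 0, 0], [[0.018, -0.0495, 0], 0, 0], [[0.018, -0.0495, 0], 0, 0], [[0.0185, -0.0492, 0], 0, 0], [[0, 0, 0], -0.17, 0], [[0, 0, 0], -0.17, 0], [[0, 0, 0], -0.17, 0], [[0, 0, 0], -0.17, 0], [[0, 0, 0], 0, 0], [[0, 0, 0], 0, 0]])

```text
time: 5.95
tool_pos: [0.5778, -0.1749, 0.1649]
tool_rot: [-3.141, 0.0, 0.677]
contact_force: [-0.2, 0.1, -2.0]
opening: 0.0474
grip_force: 30.0
```

```bash
python3 - <<'E'
from h import *
look('w2')
look('t2','top')
E
```

```text
t 5.95 pos [ 0.5778 -0.1749  0.1649] tooly ang -0.894 q [-0.42  0.55  1.41 -0.    1.18  0.47] F [-0.2  0.1 -2. ] Tz [-0.01 -0.03  0.01] op 0.0474 g 30.0
nest_1 0.91 [242.  94.] [ 0.5971 -0.078   0.006 ]
nest_1 0.66 [317. 183.] [ 0.5775 -0.1714  0.006 ]
nest_1_mark 0.56 [103.  39.] [0.5659 0.0227 0.018 ]
t 6.25 pos [ 0.5779 -0.175   0.1652] tooly ang -0.892 q [-0.42  0.55  1.41 -0.    1.18  0.47] F [-0.8  0.6 -2.4] Tz [ 0.02 -0.   -0.  ] op 0.0471 g 30.0
cell_a_centre 0.79 [218. 243.] [0.4948 0.3495 0.04  ]
cell_a_nozzle 0.78 [225. 260.] [0.4453 0.3317 0.012 ]
cell_a_cap 0.63 [213. 249.] [0.4752 0.3565 0.07  ]
nest_1 0.85 [357. 213.] [ 0.5831 -0.0909  0.006 ]
nest_1 0.77 [326. 200.] [0.6309 0.0099 0.006 ]
nest_1_mark 0.59 [323. 219.] [0.5647 0.0204 0.018 ]
```

View pics/w2.png

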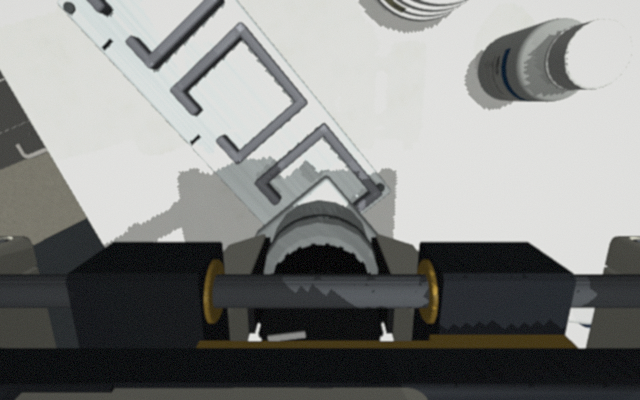

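The view shows the cell held above nest 3, with its foot corner at (323,178). Nest 2's outer wall corners are near (238,27), (303,101), (238,160) and (176,92).

```bash
python3 - <<'E'
from h import *
p=cam('wrist')
for at in [(238,26),(304,101),(238,161),(174,92),(323,126),(384,185),(260,183)]: print(np.round(ray(p,at,.02),4))
c3=np.array([.578,-.1735]);a=2.95
for a in(2.93,2.97,3.01):
  u=np.array([np.cos(a),np.sin(a)]);v=np.array([-u[1],u[0]])
  for k in(0,1):
    c=np.array([.578,-.1735])-k*.095*v*1
    print(a,np.round(c,4),[np.round(proj(p,np.append(c+38*.001*(i*u+j*v),.02))).tolist() for i,j in((-1,-1),(-1,1),(1,1),(1,-1))])
M=lambda x:None
print('foot corner expected', [np.round(proj(p,[.578+.0354*np.cos(b),-.175+.0354*np.sin(b),.136])).tolist() for b in 2.95+np.pi/4+np.arange(4)*np.pi/2])
E
```

```text
[ 0.6356 -0.0509  0.02  ]
[ 0.6244 -0.1211  0.02  ]
[ 0.5544 -0.1086  0.02  ]
[ 0.5671 -0.0396  0.02  ]
[ 0.6189 -0.1444  0.02  ]
[ 0.6134 -0.2132  0.02  ]
[ 0.5509 -0.1332  0.02  ]
2.93 [ 0.578  -0.1735] [[326.0, 122.0], [384.0, 195.0], [313.0, 248.0], [254.0, 181.0]]
2.93 [ 0.598  -0.0806] [[245.0, 18.0], [311.0, 102.0], [238.0, 163.0], [171.0, 87.0]]
2.97 [ 0.578  -0.1735] [[324.0, 121.0], [384.0, 192.0], [315.0, 249.0], [254.0, 184.0]]
2.97 [ 0.5942 -0.0799] [[238.0, 21.0], [307.0, 102.0], [237.0, 167.0], [167.0, 93.0]]
3.01 [ 0.578  -0.1735] [[321.0, 121.0], [385.0, 190.0], [318.0, 249.0], [254.0, 186.0]]
3.01 [ 0.5905 -0.0793] [[231.0, 25.0], [304.0, 103.0], [237.0, 170.0], [164.0, 99.0]]
foot corner expected [[315.0, 305.0], [389.0, 250.0], [327.0, 177.0], [251.0, 239.0]]
```

Emit:
carry_out(commands=[[[0.0015, 0, 0.04], 0, 0], [[0, 0, 0.04], 0, 0], [[0, 0, 0.01], 0, 0], [[0, 0, 0.01], 0, 0], [[0, 0, 0.007], 0, 0], [[0, 0, 0.006], 0, 0], [[0, 0, 0], 0, 0]])

```text
time: 7.48
tool_pos: [0.5791, -0.174, 0.0523]
tool_rot: [3.142, 0.0, 0.68]
contact_force: [-0.7, -0.2, -1.9]
opening: 0.0473
grip_force: 30.0
```

Emit:
carry_out(commands=[[[0, 0, 0], 0, 0.75], [[0, 0, 0], 0, 0.75], [[0, 0, -0.015], -0.185, 0.75], [[0, 0, -0.0142], -0.185, 0.75], [[0, 0, 0], -0.185, 0.75], [[0, 0, 0], -0.185, 0.75], [[0, 0, 0], -0.185, 0.75], [[0, 0, 0], -0.185, 0.75], [[0, 0, 0], -0.185, 0.75], [[0, 0, 0], -0.185, 0.75], [[0, 0, 0], -0.185, 0.75], [[0, 0, 0], -0.185, 0.75], [[0, 0, 0], -0.185, 0.75], [[0, 0, 0], -0.185, 0.75], [[0, 0, 0], -0.185, 0.75], [[0, 0, 0], -0.185, 0.75], [[0, 0, 0], -0.185, 0.75], [[0, 0, 0], -0.185, 0.75], [[0, 0, 0], -0.185, 0.75], [[0, 0, 0], -0.185, 0.75]])

```text
time: 9.98
tool_pos: [0.5793, -0.1741, 0.0819]
tool_rot: [-3.141, 0.0, -2.267]
contact_force: [0.2, 0.7, 0.2]
opening: 0.0691
grip_force: 0.0
```

```bash
python3 - <<'E'
from h import *
st()
E
```

```text
t 9.97 pos [ 0.5793 -0.1741  0.0819] tooly ang 2.445 q [-0.42  0.65  1.49 -0.    1.   -2.86] F [0.2 0.7 0.2] Tz [ 0.2  -0.07  0.06] op 0.0691 g 0.0
```

Emit:
carry_out(commands=[[[0, 0, 0], 0, 0], [[0, 0, 0], 0, 0], [[0, 0, 0], 0, 0], [[0, 0, 0], 0, 0], [[0, 0, 0.0001], 0.185, 0], [[0, 0, 0.0001], 0.185, 0], [[0, 0, 0.0001], 0.185, 0], [[0, 0, 0.0001], 0.185, 0], [[0, 0, 0.0001], 0.185, 0], [[0, 0, 0.0001], 0.185, 0], [[0, 0, 0.0001], 0.185, 0], [[0, 0, 0.0001], 0.185, 0], [[0, 0, 0.0001], 0.185, 0], [[0, 0, 0.0001], 0.185, 0], [[0, 0, 0.0001], 0.185, 0], [[0, 0, 0.0001], 0.185, 0], [[0, 0, 0.0001], 0.185, 0], [[0, 0, 0.0001], 0.185, 0], [[0, 0, 0.0001], 0.185, 0], [[0, 0, 0.0001], 0.185, 0]], newtons=20)

```text
time: 12.48
tool_pos: [0.579, -0.1738, 0.0797]
tool_rot: [-3.141, -0.0, 1.043]
contact_force: [0.1, 0.4, -0.2]
opening: 0.0394
grip_force: 20.0
```

```bash
python3 - <<'E'
from h import *
st()
E
```

```text
t 12.47 pos [ 0.579  -0.1738  0.0797] tooly ang -0.528 q [-0.42  0.65  1.49  0.    1.    0.11] F [ 0.1  0.4 -0.2] Tz [ 0.07 -0.07  0.04] op 0.0394 g 20.0
```

Emit:
carry_out(commands=[[[0, 0, 0.0001], 0.185, 0], [[0, 0, 0.0001], 0.185, 0], [[0, 0, 0.0001], 0.185, 0], [[0, 0, 0.0001], 0.185, 0], [[0, 0, 0.0001], 0.185, 0], [[0, 0, 0.0001], 0.185, 0], [[0, 0, 0.0001], 0.185, 0], [[0, 0, 0.0001], 0.185, 0], [[0, 0, 0.0001], 0.185, 0], [[0, 0, 0.0001], 0.185, 0], [[0, 0, 0.0001], 0.185, 0], [[0, 0, 0.0001], 0.185, 0], [[0, 0, 0.0001], 0.185, 0], [[0, 0, 0.0001], 0.185, 0], [[0, 0, 0.0001], 0.185, 0], [[0, 0, 0], 0, 0]])

```text
time: 14.48
tool_pos: [0.5788, -0.1739, 0.078]
tool_rot: [3.141, 0.0, -1.724]
contact_force: [0.1, -0.1, -1.6]
opening: 0.0393
grip_force: 20.0
```

```bash
python3 - <<'E'
from h import *
st()
E
```

```text
t 14.47 pos [ 0.5788 -0.1739  0.078 ] tooly ang 2.988 q [-0.42  0.65  1.5  -0.    0.99  2.88] F [ 0.1 -0.1 -1.6] Tz [0.14 0.07 0.04] op 0.0393 g 20.0
```

Emit:
carry_out(commands=[[[0, 0, 0], 0, 0.7], [[0, 0, 0], 0, 0.7], [[0, 0, -0.002], -0.185, 0.7], [[0, 0, 0], -0.185, 0.7], [[0, 0, 0], -0.185, 0.7], [[0, 0, 0], -0.185, 0.7], [[0, 0, 0], -0.185, 0.7], [[0, 0, 0], -0.185, 0.7], [[0, 0, 0], -0.185, 0.7], [[0, 0, 0], -0.185, 0.7], [[0, 0, 0], -0.185, 0.7], [[0, 0, 0], -0.185, 0.7], [[0, 0, 0], -0.185, 0.7], [[0, 0, 0], -0.185, 0.7], [[0, 0, 0], -0.185, 0.7], [[0, 0, 0], -0.185, 0.7], [[0, 0, 0], 0, 0], [[0, 0, 0], 0, 0], [[0, 0, 0], 0, 0], [[0, 0, 0], 0, 0]])

```text
time: 16.98
tool_pos: [0.579, -0.174, 0.0804]
tool_rot: [-3.142, 0.0, 0.864]
contact_force: [-0.4, -0.6, 0.5]
opening: 0.0396
grip_force: 20.0
```

Emit:
carry_out(commands=[[[0, 0, 0.0001], 0.185, 0], [[0, 0, 0.0001], 0.185, 0], [[0, 0, 0.0001], 0.185, 0], [[0, 0, 0.0001], 0.185, 0], [[0, 0, 0.0001], 0.185, 0], [[0, 0, 0.0001], 0.185, 0], [[0, 0, 0.0001], 0.185, 0], [[0, 0, 0.0001], 0.185, 0], [[0, 0, 0.0001], 0.185, 0], [[0, 0, 0.0001], 0.185, 0], [[0, 0, 0.0001], 0.185, 0], [[0, 0, 0.0001], 0.15, 0], [[0, 0, 0], 0, 0]])

```text
time: 18.6
tool_pos: [0.5785, -0.1745, 0.0793]
tool_rot: [3.14, -0.001, -1.319]
contact_force: [-4.8, -3.3, 3.4]
opening: 0.0396
grip_force: 20.0
```

```bash
python3 - <<'E'
from h import *
st()
E
```

```text
t 18.6 pos [ 0.5785 -0.1745  0.0793] tooly ang -2.89 q [-0.42  0.65  1.5  -0.    1.    2.47] F [-4.8 -3.3  3.4] Tz [-0.35  0.75  0.2 ] op 0.0396 g 20.0
```

Emit:
carry_out(commands=[[[0, 0, 0], 0.1, 0], [[0, 0, 0], 0.1, 0], [[0, 0, 0], 0.1, 0], [[0, 0, 0], 0, 0]])

```text
time: 19.1
tool_pos: [0.5783, -0.1739, 0.079]
tool_rot: [3.14, 0.0, -1.617]
contact_force: [-5.1, -0.5, 3.5]
opening: 0.0397
grip_force: 20.0
```

```bash
python3 - <<'E'
from h import *
st()
E
```

```text
t 19.1 pos [ 0.5783 -0.1739  0.079 ] tooly ang 3.096 q [-0.42  0.65  1.5  -0.    1.    2.77] F [-5.1 -0.5  3.5] Tz [-0.    0.98  0.2 ] op 0.0397 g 20.0
```

Emit:
carry_out(commands=[[[0, 0, 0], 0, 0.8], [[0, 0, 0], 0, 0.8], [[0, 0, -0.055], 0, 1], [[0, 0, -0.055], -0.18, 1], [[0, 0, -0.055], -0.18, 1], [[0, 0, 0], -0.18, 1], [[0, 0, 0], -0.18, 1], [[0, 0, 0], -0.18, 1], [[0, 0, 0], -0.18, 1], [[0, 0, 0], -0.18, 1], [[0, 0, 0], -0.18, 1], [[0, 0, 0], -0.18, 1], [[-0.01725, -0.0468, 0], 0, 1], [[-0.01725, -0.0468, 0], 0, 1], [[-0.01725, -0.0468, 0], 0, 1], [[-0.01725, -0.0468, 0], 0, 1], [[-0.01725, -0.0468, 0], 0, 1], [[-0.01725, -0.0468, 0], 0, 1], [[-0.01725, -0.0468, 0], 0, 1], [[-0.01725, -0.0468, 0], 0, 1]])

```text
time: 21.6
tool_pos: [0.4408, 0.2022, 0.2443]
tool_rot: [-3.141, -0.001, 0.001]
contact_force: [0.6, 0.3, 0.5]
opening: 0.092
grip_force: 0.0
```

Emit:
carry_out(commands=[[[0, 0, 0], 0, 1], [[0, 0, 0], 0, 1]])

```text
time: 21.85
tool_pos: [0.4415, 0.2003, 0.2441]
tool_rot: [3.141, -0.001, 0.001]
contact_force: [0.5, -0.8, -0.6]
opening: 0.092
grip_force: 0.0
```

```bash
python3 - <<'E'
from h import *
p=look('w3')
print(proj(p,[.47,.215,.02]))
E
```

```text
t 21.85 pos [0.4415 0.2003 0.2441] tooly ang -1.57 q [ 0.27  0.27  1.63 -0.    1.24  1.84] F [ 0.5 -0.8 -0.6] Tz [-0.02  0.01 -0.04] op 0.092 g 0.0
cell_a_centre 0.81 [162. 126.] [0.4884 0.3497 0.04  ]
cell_a_centre 0.64 [298. 145.] [0.4699 0.2217 0.04  ]
cell_a_nozzle 0.96 [186. 167.] [0.4434 0.3424 0.012 ]
cell_a_cap 0.98 [146. 126.] [0.4906 0.3506 0.07  ]
cell_a_cap 0.66 [564.  34.] [0.5634 0.0038 0.07  ]
nest_1 0.78 [612.   8.] [ 0.5965 -0.0779  0.006 ]
nest_1_mark 0.89 [510.  38.] [0.5687 0.0221 0.018 ]
[306.08730263 142.79465158]
```

View pics/w3.png

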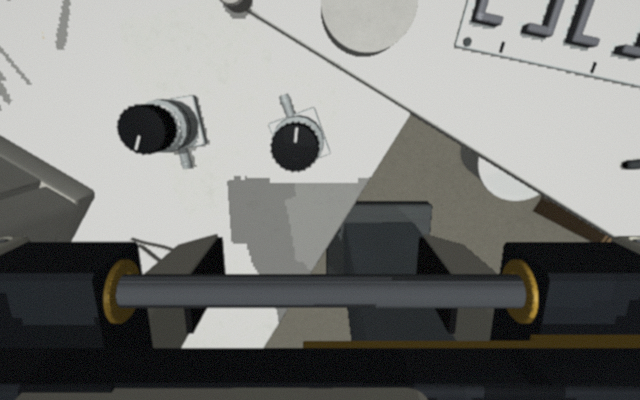

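The view shows the near-left cell with cap at (295,147), nozzle tip at (287,95) and foot corners (271,125), (314,107), (329,148). The far-left cell has cap (146,127), tip (188,167) and corners (199,95), (206,146).

```bash
cat >> h.py <<'E'
def cap(p,box,z=.075,thr=70):
    x0,y0,x1,y1=box; g=p['pixels'].max(2); m=np.zeros(g.shape,np.uint8); m[y0:y1,x0:x1]=g[y0:y1,x0:x1]<thr
    n,l,s,c=cv2.connectedComponentsWithStats(m); i=1+np.argmax(s[1:,4]); print('cap',s[i],np.round(c[i]),np.round(ray(p,c[i],z),4)); return ray(p,c[i],z)
def nz(c,pts,z=.016):
    for q in pts: d=q-c; print('r',round(np.hypot(*d[:2]),4),'ang',round(np.arctan2(d[1],d[0]),3))
E
python3 - <<'E'
from h import *
p=cam('wrist')
a=cap(p,(255,90,345,177)); nz(a,[ray(p,(287,95),.012)]+[ray(p,q,.016) for q in((271,125),(314,107),(329,148))])
b=cap(p,(100,90,230,177)); nz(b,[ray(p,(188,167),.012)]+[ray(p,q,.016) for q in((199,95),(206,146))])
E
```

```text
cap [ 271  123   47   48 1680] [294. 147.] [0.4731 0.2225 0.075 ]
r 0.0447 ang 0.236
r 0.0306 ang 1.081
r 0.0359 ang -0.477
r 0.0328 ang -1.845
cap [ 117  105   59   49 2196] [146. 129.] [0.4889 0.3479 0.075 ]
r 0.0459 ang -2.947
r 0.0397 ang -0.797
r 0.0383 ang -2.199
```

Emit:
carry_out(commands=[[[0.0315, -0.022, 0], 0, 1], [[0, 0, 0.05], 0, 1], [[0, 0, 0.05], 0, 1], [[0, 0, 0.05], 0, 1], [[0, 0, 0.03], 0, 1], [[0, 0, 0.019], 0, 1], [[0, 0, 0], 0, 1], [[0, 0, 0], 0, 0], [[0, 0, 0], 0, 0], [[0, 0, 0], 0, 0], [[0, 0, 0], 0, 0], [[0, 0, 0], 0, 0], [[0, 0, 0], 0, 0], [[0, 0, 0], 0, 0]], newtons=30)

```text
time: 23.95
tool_pos: [0.4728, 0.2224, 0.0453]
tool_rot: [3.142, -0.0, -0.0]
contact_force: [-1.5, -0.1, 3.4]
opening: 0.0475
grip_force: 30.0
```

Emit:
carry_out(commands=[[[0, 0, -0.0475], 0, 0], [[0, 0, -0.0475], 0, 0], [[0, 0, -0.0475], 0, 0], [[0, 0, -0.0475], 0, 0], [[0.02045, 0.0504, 0], 0, 0], [[0.02045, 0.0504, 0], 0, 0], [[0.02045, 0.0504, 0], 0, 0], [[0.02045, 0.0504, 0], 0, 0], [[0.02045, 0.0504, 0], 0, 0], [[0.02045, 0.0504, 0], 0, 0], [[0, 0, 0], -0.18, 0], [[0, 0, 0], -0.18, 0], [[0, 0, 0], -0.18, 0], [[0, 0, 0], -0.18, 0], [[0, 0, 0], -0.18, 0], [[0, 0, 0], -0.18, 0], [[0, 0, 0], -0.18, 0], [[0, 0, 0], -0.18, 0], [[0, 0, 0], -0.18, 0], [[0, 0, 0], -0.18, 0]])

```text
time: 26.45
tool_pos: [0.5949, -0.0799, 0.2341]
tool_rot: [-3.14, -0.001, 1.806]
contact_force: [0.5, 0.3, -2.2]
opening: 0.0474
grip_force: 30.0
```

Emit:
carry_out(commands=[[[0, 0, 0.02], -0.18, 0], [[0, 0, 0.02], -0.18, 0], [[0, 0, 0.02], -0.18, 0], [[0, 0, 0.02], -0.18, 0], [[0, 0, 0], -0.18, 0], [[0, 0, 0], 0, 0], [[0, 0, 0], 0, 0]])

```text
time: 27.32
tool_pos: [0.5953, -0.08, 0.155]
tool_rot: [-3.142, -0.0, 2.696]
contact_force: [-0.6, -0.9, -2.9]
opening: 0.0474
grip_force: 30.0
```

```bash
python3 - <<'E'
from h import *
st();p=cam('wrist');save(p,'w4')
for a in [.27+2.7]:
  print('nozzle',proj(p,[.5955+.046*np.cos(a),-.0802+.046*np.sin(a),.155-.045+.012]))
print('nest2 corners',[np.round(proj(p,[.5955+.0537*np.cos(b),-.0802+.0537*np.sin(b),.02])).tolist() for b in 2.972+np.pi/4+np.arange(4)*np.pi/2])
print('foot corners',[np.round(proj(p,[.5955+.0354*np.cos(b),-.0802+.0354*np.sin(b),.126])).tolist() for b in 2.972+np.pi/4+np.arange(4)*np.pi/2])
E
```

```text
t 27.32 pos [ 0.5953 -0.08    0.155 ] tooly ang 1.125 q [-0.26  0.56  1.43 -0.    1.15 -1.39] F [-0.6 -0.9 -2.9] Tz [ 0.04 -0.16  0.04] op 0.0474 g 30.0
nozzle [294.30677235 157.40537083]
nest2 corners [[260.0, 160.0], [288.0, 247.0], [378.0, 224.0], [354.0, 133.0]]
foot corners [[258.0, 213.0], [287.0, 299.0], [379.0, 275.0], [355.0, 186.0]]
```

View pics/w4.png

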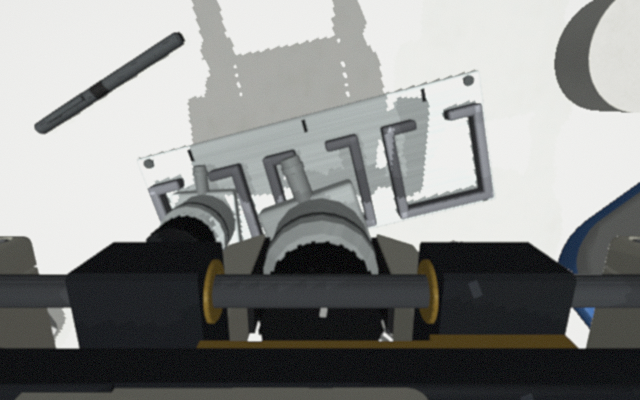

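The held cell lines up with nest 2: nozzle tip at (291,155), expected (294,157). The cell in nest 3 has its nozzle in the notch. Lowering.

Emit:
carry_out(commands=[[[0, 0, 0.04], 0, 0], [[0, 0, 0.03], 0, 0], [[0, 0, 0.01], 0, 0], [[0, 0, 0.01], 0, 0], [[0, 0, 0.007], 0, 0], [[0, 0, 0.006], 0, 0], [[0, 0, 0], 0, 0], [[0, 0, 0], 0, 0]])

```text
time: 28.38
tool_pos: [0.5956, -0.0801, 0.0525]
tool_rot: [3.142, 0.001, 2.7]
contact_force: [-0.5, -0.2, -2.8]
opening: 0.0474
grip_force: 30.0
```

Emit:
carry_out(commands=[[[0, 0, 0], 0, 0.7], [[0, 0, 0], 0, 0.7], [[0, 0, -0.015], 0, 0.7], [[0, 0, -0.0142], -0.185, 0.7], [[0, 0, 0], -0.185, 0.7], [[0, 0, 0], -0.185, 0.7], [[0, 0, 0], -0.185, 0.7], [[0, 0, 0], -0.185, 0.7], [[0, 0, 0], -0.185, 0.7], [[0, 0, 0], -0.185, 0.7], [[0, 0, 0], -0.185, 0.7], [[0, 0, 0], 0, 0], [[0, 0, 0], 0, 0], [[0, 0, 0], 0, 0], [[0, 0, 0], 0, 0], [[0, 0, 0.0001], 0.185, 0], [[0, 0, 0.0001], 0.185, 0], [[0, 0, 0.0001], 0.185, 0], [[0, 0, 0.0001], 0.185, 0], [[0, 0, 0.0001], 0.185, 0]], newtons=20)

```text
time: 30.88
tool_pos: [0.5959, -0.0803, 0.0811]
tool_rot: [-3.141, 0.001, -3.035]
contact_force: [0.5, 0.5, 0.1]
opening: 0.0396
grip_force: 20.0
```

Emit:
carry_out(commands=[[[0, 0, 0.0001], 0.185, 0], [[0, 0, 0.0001], 0.185, 0], [[0, 0, 0.0001], 0.185, 0], [[0, 0, 0.0001], 0.185, 0], [[0, 0, 0.0001], 0.185, 0], [[0, 0, 0.0001], 0.185, 0], [[0, 0, 0.0001], 0.185, 0], [[0, 0, 0.0001], 0.185, 0], [[0, 0, 0.0001], 0.185, 0], [[0, 0, 0.0001], 0.185, 0], [[0, 0, 0.0001], 0.185, 0], [[0, 0, 0.0001], 0.185, 0], [[0, 0, 0.0001], 0.185, 0], [[0, 0, 0.0001], 0.185, 0], [[0, 0, 0.0001], 0.185, 0], [[0, 0, 0.0001], 0.185, 0], [[0, 0, 0.0001], 0.185, 0], [[0, 0, 0.0001], 0.185, 0], [[0, 0, 0.0001], 0.185, 0], [[0, 0, 0.0001], 0.185, 0]])

```text
time: 33.38
tool_pos: [0.5957, -0.0803, 0.0789]
tool_rot: [3.142, -0.001, -0.452]
contact_force: [0.4, -0.1, 0.2]
opening: 0.0395
grip_force: 20.0
```

```bash
python3 - <<'E'
from h import *
st()
E
```

```text
t 33.38 pos [ 0.5957 -0.0803  0.0789] tooly ang -2.023 q [-0.26  0.65  1.51 -0.    0.99  1.76] F [ 0.4 -0.1  0.2] Tz [ 0.03 -0.14  0.04] op 0.0395 g 20.0
```

Emit:
carry_out(commands=[[[0, 0, 0.0001], 0.185, 0], [[0, 0, 0.0001], 0.185, 0], [[0, 0, 0.0001], 0.185, 0], [[0, 0, 0.0001], 0.185, 0], [[0, 0, 0.0001], 0.185, 0], [[0, 0, 0.0001], 0.185, 0], [[0, 0, 0], 0, 0.7], [[0, 0, 0], 0, 0.7], [[0, 0, -0.002], -0.185, 0.7], [[0, 0, 0], -0.185, 0.7], [[0, 0, 0], -0.185, 0.7], [[0, 0, 0], -0.185, 0.7], [[0, 0, 0], -0.185, 0.7], [[0, 0, 0], -0.185, 0.7], [[0, 0, 0], -0.185, 0.7], [[0, 0, 0], -0.185, 0.7], [[0, 0, 0], -0.185, 0.7], [[0, 0, 0], -0.185, 0.7], [[0, 0, 0], -0.185, 0.7], [[0, 0, 0], -0.185, 0.7]])

```text
time: 35.88
tool_pos: [0.5953, -0.08, 0.0802]
tool_rot: [-3.142, 0.0, 0.674]
contact_force: [0.0, 0.2, -0.4]
opening: 0.0642
grip_force: 0.0
```

Emit:
carry_out(commands=[[[0, 0, 0], -0.185, 0.7], [[0, 0, 0], -0.185, 0.7], [[0, 0, 0], 0, 0], [[0, 0, 0], 0, 0], [[0, 0, 0], 0, 0], [[0, 0, 0], 0, 0], [[0, 0, 0.0001], 0.185, 0], [[0, 0, 0.0001], 0.185, 0], [[0, 0, 0.0001], 0.185, 0], [[0, 0, 0.0001], 0.185, 0], [[0, 0, 0.0001], 0.185, 0], [[0, 0, 0.0001], 0.185, 0], [[0, 0, 0.0001], 0.185, 0], [[0, 0, 0.0001], 0.185, 0], [[0, 0, 0.0001], 0.185, 0], [[0, 0, 0.0001], 0.185, 0], [[0, 0, 0.0001], 0.185, 0], [[0, 0, 0.0001], 0.185, 0], [[0, 0, 0.0001], 0.1, 0], [[0, 0, 0], 0.1, 0]])

```text
time: 38.38
tool_pos: [0.5953, -0.0801, 0.079]
tool_rot: [3.141, -0.001, -1.388]
contact_force: [-0.7, -0.5, 0.7]
opening: 0.0392
grip_force: 20.0
```

```bash
python3 - <<'E'
from h import *
st()
E
```

```text
t 38.38 pos [ 0.5953 -0.0801  0.079 ] tooly ang -2.959 q [-0.26  0.64  1.51 -0.    0.99  2.7 ] F [-0.7 -0.5  0.7] Tz [0.06 0.01 0.46] op 0.0392 g 20.0
```

Emit:
carry_out(commands=[[[0, 0, 0], 0, 0.8], [[0, 0, 0], 0, 0.8], [[0, 0, -0.055], 0, 1], [[0, 0, -0.055], -0.1735, 1], [[0, 0, -0.055], -0.1735, 1], [[0, 0, 0], -0.1735, 1], [[0, 0, 0], -0.1735, 1], [[0, 0, 0], -0.1735, 1], [[0, 0, 0], -0.1735, 1], [[0, 0, 0], -0.1735, 1], [[0, 0, 0], -0.1735, 1], [[-0.015, -0.0472, 0], 0, 1], [[-0.015, -0.0472, 0], 0, 1], [[-0.015, -0.0472, 0], 0, 1], [[-0.015, -0.0472, 0], 0, 1], [[-0.015, -0.0472, 0], 0, 1], [[-0.015, -0.0472, 0], 0, 1], [[-0.015, -0.0472, 0], 0, 1], [[-0.015, -0.0472, 0], 0, 1], [[-0.015, -0.0472, 0], 0, 1]])

```text
time: 40.88
tool_pos: [0.4584, 0.3459, 0.2439]
tool_rot: [3.142, -0.0, 0.004]
contact_force: [0.7, -0.4, 0.6]
opening: 0.0918
grip_force: 0.0
```

Emit:
carry_out(commands=[[[0, 0, 0], 0, 1], [[0, 0, 0], 0, 1]])

```text
time: 41.12
tool_pos: [0.4591, 0.3441, 0.2437]
tool_rot: [3.141, 0.0, 0.004]
contact_force: [0.3, -0.1, -0.3]
opening: 0.0918
grip_force: 0.0
```

```bash
python3 - <<'E'
from h import *
p=look('w5')
cap(p,(250,80,400,177))
E
```

```text
t 41.12 pos [0.4591 0.3441 0.2437] tooly ang -1.567 q [ 0.51  0.43  1.39 -0.    1.32  2.08] F [ 0.3 -0.1 -0.3] Tz [ 0.04  0.02 -0.02] op 0.0918 g 0.0
cell_a_nozzle 0.68 [320. 181.] [0.4459 0.3442 0.012 ]
cell_a_cap 0.86 [318. 150.] [0.4875 0.346  0.07  ]
cell_a_cap 0.72 [624.  41.] [0.5769 0.0981 0.07  ]
nest_1_mark 0.74 [385.  20.] [0.6016 0.2846 0.018 ]
cap [ 294  126   47   49 1686] [317. 149.] [0.4886 0.3472 0.075 ]
```

View pics/w5.png

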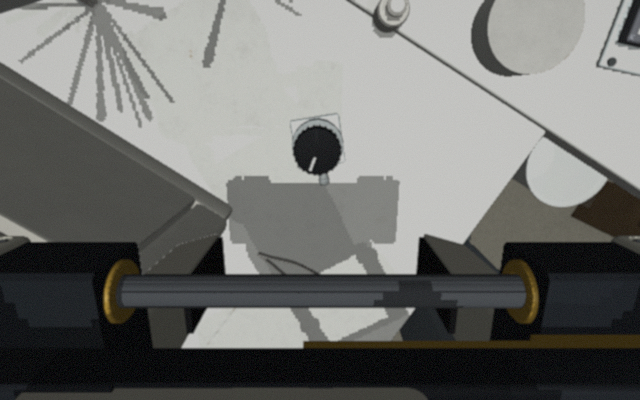

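Emit:
carry_out(commands=[[[0.0295, -0.003, 0], 0, 1], [[0, 0, 0], 0.167, 1], [[0, 0, 0], 0.167, 1], [[0, 0, 0], 0.167, 1], [[0, 0, 0.05], 0, 1], [[0, 0, 0.05], 0, 1], [[0, 0, 0.05], 0, 1], [[0, 0, 0.03], 0, 1], [[0, 0, 0.0185], 0, 1], [[0, 0, 0], 0, 1], [[0, 0, 0], 0, 0], [[0, 0, 0], 0, 0], [[0, 0, 0], 0, 0], [[0, 0, 0], 0, 0], [[0, 0, 0], 0, 0], [[0, 0, 0], 0, 0], [[0, 0, 0], 0, 0]], newtons=30)

```text
time: 43.55
tool_pos: [0.4886, 0.3475, 0.0455]
tool_rot: [3.142, -0.0, -0.498]
contact_force: [-0.2, -0.9, 2.1]
opening: 0.0469
grip_force: 30.0
```

```bash
python3 - <<'E'
from h import *
s=st(); print(plan([.6113,.0135,.235]))
E
```

```text
t 43.55 pos [0.4886 0.3475 0.0455] tooly ang -2.069 q [ 0.49  0.69  1.54 -0.    0.92  2.56] F [-0.2 -0.9  2.1] Tz [-0.06  0.2   0.05] op 0.0469 g 30.0
[ 0.2674  0.2348 -0.1894]
```

Emit:
carry_out(commands=[[[0, 0, -0.0475], 0, 0], [[0, 0, -0.0475], 0, 0], [[0, 0, -0.0475], 0, 0], [[0, 0, -0.0475], 0, 0], [[0.0334, 0.02935, 0], 0, 0], [[0.0334, 0.02935, 0], 0, 0], [[0.0334, 0.02935, 0], 0, 0], [[0.0334, 0.02935, 0], 0, 0], [[0.0334, 0.02935, 0], 0, 0], [[0.0334, 0.02935, 0], 0, 0], [[0.0334, 0.02935, 0], 0, 0], [[0.0334, 0.02935, 0], 0, 0], [[0, 0, 0], 0.165, 0], [[0, 0, 0], 0.165, 0], [[0, 0, 0], 0, 0]])

```text
time: 45.42
tool_pos: [0.6109, 0.0134, 0.2347]
tool_rot: [3.141, 0.001, -0.827]
contact_force: [-0.7, 0.2, -1.6]
opening: 0.0469
grip_force: 30.0
```

```bash
python3 - <<'E'
from h import *
st();p=cam('wrist');save(p,'w6'); s=cam('scene'); t=cam('top')
print('instr scene base',ray(s,(281,200),0),ray(s,(213,250),0),'top', [ray(t,(310,175),z).round(3).tolist() for z in(0,.2,.4)])
c=np.array([.6113,.0135])
print('nozzle',proj(p,[c[0]+.046*np.cos(2.972),c[1]+.046*np.sin(2.972),.202]))
for r,z in((.0537,.02),(.0354,.206)):print([np.round(proj(p,[c[0]+r*np.cos(b),c[1]+r*np.sin(b),z])).tolist() for b in 2.972+np.pi/4+np.arange(4)*np.pi/2])
E
```

```text
t 45.42 pos [0.6109 0.0134 0.2347] tooly ang -2.398 q [-0.1   0.51  1.28 -0.    1.35  2.29] F [-0.7  0.2 -1.6] Tz [ 0.12 -0.01 -0.01] op 0.0469 g 30.0
instr scene base [0.74355844 0.04057486 0.        ] [0.676531   0.33658236 0.        ] top [[0.716, 0.059, 0.0], [0.664, 0.052, 0.2], [0.613, 0.045, 0.4]]
nozzle [371.33430767 302.86386705]
[[373.0, 178.0], [327.0, 118.0], [267.0, 165.0], [313.0, 222.0]]
[[388.0, 252.0], [329.0, 177.0], [251.0, 236.0], [312.0, 305.0]]
```

View pics/w6.png

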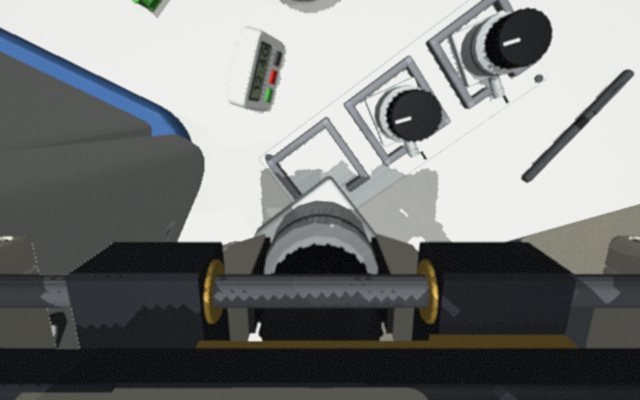

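The view shows the cell above nest 1, the other two cells seated with nozzles in their notches, and the instrument's corner near (203,155). I'll check its clearance.

```bash
python3 - <<'E'
from h import *
p=cam('wrist'); s=cam('scene'); t=cam('top'); c=np.array([.6113,.0135])
def d(p,q):
    for z in(0,.05,.1,.15,.2):
        r=ray(p,q,z); print(q,z,r[:2].round(3),round(np.hypot(*(r[:2]-c)),3))
for q in((205,160),(187,135),(180,240)): d(p,q)
d(t,(310,172)); d(t,(265,190)); print(ray(t,(196,203),0))
o=s['pixels'][90:260,180:340]; cv2.imwrite('pics/s6.png',cv2.resize(cv2.cvtColor(o,cv2.COLOR_RGB2BGR),None,fx=3.4,fy=3.4,interpolation=cv2.INTER_CUBIC))
E
```

```text
(205, 160) 0 [0.706 0.09 ] 0.122
(205, 160) 0.05 [0.7   0.073] 0.107
(205, 160) 0.1 [0.694 0.056] 0.093
(205, 160) 0.15 [0.688 0.039] 0.081
(205, 160) 0.2 [0.682 0.022] 0.071
(187, 135) 0 [0.736 0.082] 0.142
(187, 135) 0.05 [0.726 0.066] 0.126
(187, 135) 0.1 [0.716 0.05 ] 0.111
(187, 135) 0.15 [0.706 0.034] 0.097
(187, 135) 0.2 [0.696 0.018] 0.085
(180, 240) 0 [0.671 0.181] 0.178
(180, 240) 0.05 [0.67  0.152] 0.15
(180, 240) 0.1 [0.668 0.122] 0.123
(180, 240) 0.15 [0.667 0.093] 0.097
(180, 240) 0.2 [0.665 0.064] 0.074
(310, 172) 0 [0.726 0.059] 0.123
(310, 172) 0.05 [0.713 0.057] 0.11
(310, 172) 0.1 [0.699 0.055] 0.098
(310, 172) 0.15 [0.686 0.054] 0.085
(310, 172) 0.2 [0.673 0.052] 0.073
(265, 190) 0 [0.669 0.207] 0.202
(265, 190) 0.05 [0.658 0.2  ] 0.193
(265, 190) 0.1 [0.647 0.194] 0.183
(265, 190) 0.15 [0.635 0.187] 0.175
(265, 190) 0.2 [0.624 0.18 ] 0.167
[0.63184393 0.43182987 0.        ]
```

View pics/s6.png

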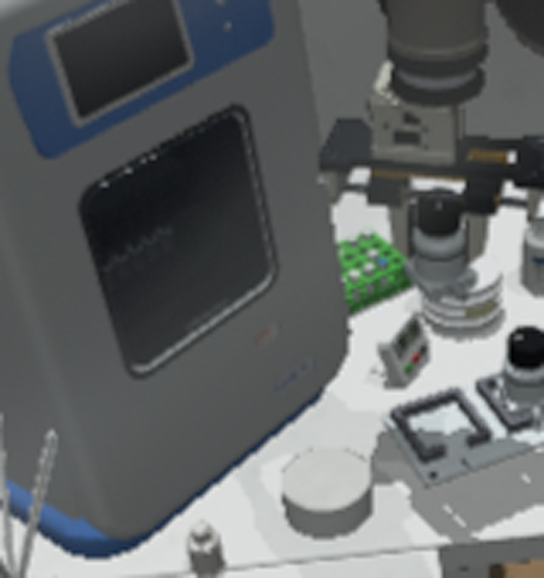

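The instrument's lip is only a few millimetres beyond the gripper body's sweep here. I'll set the cell down at the free spot on the right and regrip it at a safer yaw.

Emit:
carry_out(commands=[[[0.023, 0.0383, 0], 0, 0], [[0.023, 0.0383, 0], 0, 0], [[0.023, 0.0383, 0], 0, 0], [[0.023, 0.0383, 0], 0, 0], [[0.023, 0.0383, 0], 0, 0], [[0.023, 0.0383, 0], 0, 0], [[0.023, 0.0383, 0], 0, 0], [[0.023, 0.0383, 0], 0, 0], [[0, 0, 0], 0, 0], [[0, 0, 0.05], 0, 0], [[0, 0, 0.05], 0, 0], [[0, 0, 0.05], 0, 0], [[0, 0, 0.02], 0, 0], [[0, 0, 0.01], 0, 0], [[0, 0, 0.0085], 0, 0], [[0, 0, 0], 0, 0]])

```text
time: 47.72
tool_pos: [0.5101, -0.3291, 0.0472]
tool_rot: [-3.142, -0.001, -0.828]
contact_force: [0.1, 0.2, -1.4]
opening: 0.0471
grip_force: 30.0
```

Emit:
carry_out(commands=[[[0, 0, 0], 0, 1], [[0, 0, 0], 0, 1], [[0, 0, 0], 0, 1], [[0, 0, 0], -0.176, 1], [[0, 0, 0], -0.176, 1], [[0, 0, 0], -0.176, 1], [[0, 0, 0], -0.176, 1], [[0, 0, 0], -0.176, 1], [[0, 0, 0], -0.176, 1], [[0, 0, 0], -0.176, 1], [[0, 0, 0], 0, 0], [[0, 0, 0], 0, 0], [[0, 0, 0], 0, 0], [[0, 0, 0], 0, 0], [[0, 0, 0], 0, 0], [[0, 0, 0], 0, 0], [[0, 0, 0], 0, 0]])

```text
time: 49.85
tool_pos: [0.5099, -0.3293, 0.0469]
tool_rot: [3.141, 0.0, 0.404]
contact_force: [1.2, -0.4, 0.9]
opening: 0.047
grip_force: 30.0
```

```bash
python3 - <<'E'
from h import *
s=st(); print(plan([.6113,.0135,.195]))
E
```

```text
t 49.85 pos [ 0.5099 -0.3293  0.0469] tooly ang -1.167 q [-0.7   0.7   1.51 -0.    0.93  0.47] F [ 1.2 -0.4  0.9] Tz [-0.04 -0.04  0.04] op 0.047 g 30.0
[ 0.2279 -0.2754 -0.1481]
```

Emit:
carry_out(commands=[[[0, 0, -0.0493], 0, 0], [[0, 0, -0.0493], 0, 0], [[0, 0, -0.0493], 0, 0], [[0.0285, -0.0344, 0], 0, 0], [[0.0285, -0.0344, 0], 0, 0], [[0.0285, -0.0344, 0], 0, 0], [[0.0285, -0.0344, 0], 0, 0], [[0.0285, -0.0344, 0], 0, 0], [[0.0285, -0.0344, 0], 0, 0], [[0.0285, -0.0344, 0], 0, 0], [[0.0285, -0.0344, 0], 0, 0], [[0, 0, 0.045], 0, 0], [[0, 0, 0], 0, 0]])

```text
time: 51.48
tool_pos: [0.6087, 0.0142, 0.1462]
tool_rot: [-3.137, 0.008, 0.405]
contact_force: [-0.5, 0.3, -1.9]
opening: 0.0467
grip_force: 30.0
```

```bash
python3 - <<'E'
from h import *
s=st();p=cam('wrist');save(p,'w7')
c=np.array([.6113,.0135]);u=s['tool_pos'][2]-.0469
for r,z in((.0537,.02),(.0354,u+.016)):print([np.round(proj(p,[c[0]+r*np.cos(b),c[1]+r*np.sin(b),z])).tolist() for b in 2.972+np.pi/4+np.arange(4)*np.pi/2])
E
```

```text
t 51.48 pos [0.6087 0.0142 0.1462] tooly ang -1.166 q [-0.1   0.58  1.41 -0.    1.16  1.06] F [-0.5  0.3 -1.9] Tz [-0.    0.01 -0.04] op 0.0467 g 30.0
[[337.0, 254.0], [393.0, 177.0], [308.0, 122.0], [256.0, 205.0]]
[[338.0, 298.0], [392.0, 225.0], [309.0, 173.0], [258.0, 252.0]]
```

View pics/w7.png

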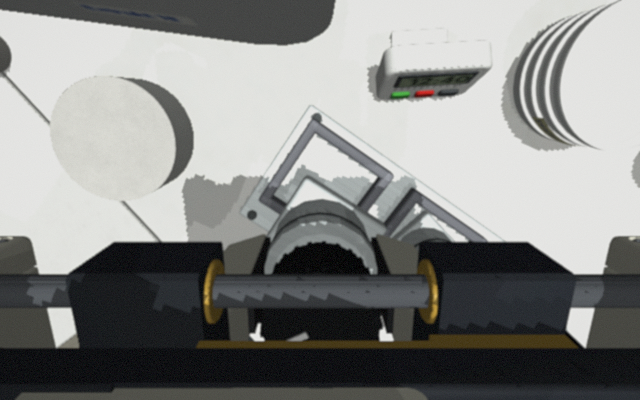

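Emit:
carry_out(commands=[[[0, 0, 0], 0, 0], [[0, 0, 0], 0, 0]])

```text
time: 51.78
tool_pos: [0.6121, 0.0128, 0.1515]
tool_rot: [3.14, -0.002, 0.403]
contact_force: [-0.3, 0.4, -1.5]
opening: 0.0472
grip_force: 30.0
```

```bash
python3 - <<'E'
from h import *
s=st();p=cam('wrist')
im=cv2.cvtColor(p['pixels'],cv2.COLOR_RGB2BGR)
x0,y0,x1,y1=230,90,430,240;k=4
o=cv2.resize(im[y0:y1,x0:x1],None,fx=k,fy=k,interpolation=cv2.INTER_CUBIC)
c=np.array([.6113,.0135])
for h,col in((.038,(0,0,255)),(.030,(0,160,0))):
  q=[(proj(p,[c[0]+h*2**.5*np.cos(b),c[1]+h*2**.5*np.sin(b),.02])-[x0,y0])*k for b in 2.972+np.pi/4+np.arange(4)*np.pi/2]
  cv2.polylines(o,[np.int32(q)],True,col,1)
cv2.imwrite('pics/z7.png',o)
E
```

```text
t 51.77 pos [0.6121 0.0128 0.1515] tooly ang -1.168 q [-0.1   0.58  1.4  -0.    1.16  1.06] F [-0.3  0.4 -1.5] Tz [ 0.02 -0.02  0.01] op 0.0472 g 30.0
```

View pics/z7.png

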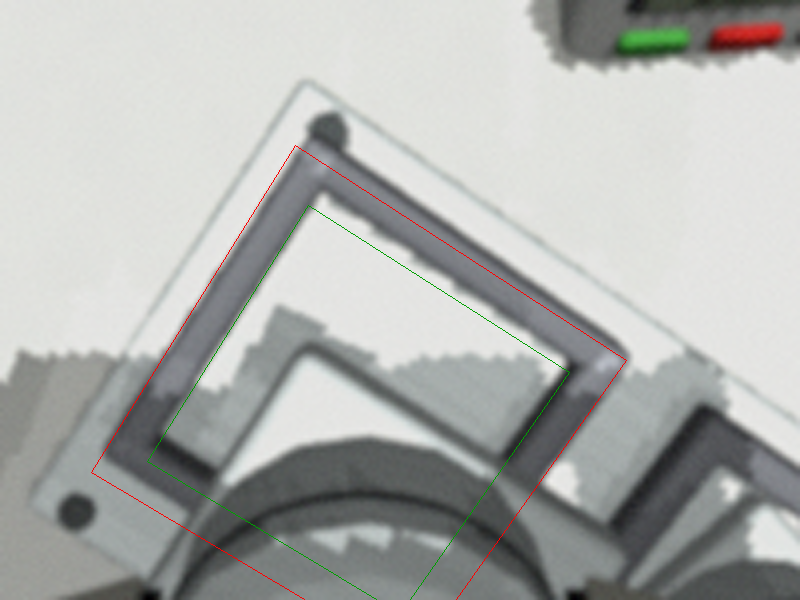

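The zoom shows the nest about 3 px up and right of my model, and the foot parallel to the walls. Shifting 2 mm and lowering.

Emit:
carry_out(commands=[[[0.002, 0.0013, 0.03], 0, 0], [[0, 0, 0.03], 0, 0], [[0, 0, 0.015], 0, 0], [[0, 0, 0.01], 0, 0], [[0, 0, 0.007], 0, 0], [[0, 0, 0.005], 0, 0], [[0, 0, 0], 0, 0], [[0, 0, 0], 0, 0]])

```text
time: 52.82
tool_pos: [0.6139, 0.013, 0.0532]
tool_rot: [3.141, -0.0, 0.404]
contact_force: [-0.3, -0.7, -2.0]
opening: 0.047
grip_force: 30.0
```

Emit:
carry_out(commands=[[[0, 0, 0], 0, 0.7], [[0, 0, 0], 0, 0.7], [[0, 0, -0.015], 0, 0.7], [[0, 0, -0.0138], -0.185, 0.7], [[0, 0, 0], -0.185, 0.7], [[0, 0, 0], -0.185, 0.7], [[0, 0, 0], -0.185, 0.7], [[0, 0, 0], -0.185, 0.7], [[0, 0, 0], 0, 0], [[0, 0, 0], 0, 0], [[0, 0, 0], 0, 0], [[0, 0, 0], 0, 0], [[0, 0, 0.0001], 0.185, 0], [[0, 0, 0.0001], 0.185, 0], [[0, 0, 0.0001], 0.185, 0], [[0, 0, 0.0001], 0.185, 0], [[0, 0, 0.0001], 0.185, 0], [[0, 0, 0.0001], 0.185, 0], [[0, 0, 0.0001], 0.185, 0], [[0, 0, 0.0001], 0.185, 0]], newtons=20)

```text
time: 55.32
tool_pos: [0.6136, 0.0132, 0.081]
tool_rot: [-3.141, 0.0, -0.158]
contact_force: [-1.3, 0.2, 1.5]
opening: 0.0395
grip_force: 20.0
```

```bash
python3 - <<'E'
from h import *
st()
E
```

```text
t 55.33 pos [0.6136 0.0132 0.081 ] tooly ang -1.729 q [-0.1   0.66  1.46  0.    1.01  1.63] F [-1.3  0.2  1.5] Tz [0.14 0.13 0.04] op 0.0395 g 20.0
```

Emit:
carry_out(commands=[[[0, 0, 0.0001], 0.185, 0], [[0, 0, 0.0001], 0.185, 0], [[0, 0, 0], 0, 0.65], [[0, 0, 0], 0, 0.65], [[0, 0, 0], -0.185, 0.65], [[0, 0, 0], -0.185, 0.65], [[0, 0, 0], -0.185, 0.65], [[0, 0, 0], -0.185, 0.65], [[0, 0, 0], -0.185, 0.65], [[0, 0, 0], -0.185, 0.65], [[0, 0, 0], -0.185, 0.65], [[0, 0, 0], -0.185, 0.65], [[0, 0, 0], -0.185, 0.65], [[0, 0, 0], -0.185, 0.65], [[0, 0, 0], 0, 0], [[0, 0, 0], 0, 0], [[0, 0, 0], 0, 0], [[0, 0, 0.0001], 0.185, 0], [[0, 0, 0.0001], 0.185, 0], [[0, 0, 0.0001], 0.185, 0]])

```text
time: 57.82
tool_pos: [0.6136, 0.0129, 0.0802]
tool_rot: [-3.142, 0.0, 0.767]
contact_force: [0.1, -0.7, 0.3]
opening: 0.0394
grip_force: 20.0
```

Emit:
carry_out(commands=[[[0, 0, 0.0001], 0.185, 0], [[0, 0, 0.0001], 0.185, 0], [[0, 0, 0.0001], 0.185, 0], [[0, 0, 0.0001], 0.185, 0], [[0, 0, 0.0001], 0.185, 0], [[0, 0, 0.0001], 0.185, 0], [[0, 0, 0.0001], 0.185, 0], [[0, 0, 0], 0, 0.65], [[0, 0, 0], 0, 0.65], [[0, 0, -0.001], -0.185, 0.65], [[0, 0, 0], -0.185, 0.65], [[0, 0, 0], -0.185, 0.65], [[0, 0, 0], -0.185, 0.65], [[0, 0, 0], -0.185, 0.65], [[0, 0, 0], -0.185, 0.65], [[0, 0, 0], -0.185, 0.65], [[0, 0, 0], -0.185, 0.65], [[0, 0, 0], -0.185, 0.65], [[0, 0, 0], -0.185, 0.65]])

```text
time: 60.2
tool_pos: [0.6138, 0.013, 0.0807]
tool_rot: [3.141, 0.0, 1.338]
contact_force: [-0.2, 0.2, 0.6]
opening: 0.0597
grip_force: 0.0
```

Emit:
carry_out(commands=[[[0, 0, 0], 0, 0], [[0, 0, 0], 0, 0], [[0, 0, 0], 0, 0], [[0, 0, 0], 0, 0], [[0, 0, 0.0001], 0.185, 0], [[0, 0, 0.0001], 0.185, 0], [[0, 0, 0.0001], 0.185, 0], [[0, 0, 0.0001], 0.185, 0], [[0, 0, 0.0001], 0.185, 0], [[0, 0, 0.0001], 0.185, 0], [[0, 0, 0.0001], 0.185, 0], [[0, 0, 0.0001], 0.185, 0], [[0, 0, 0.0001], 0.185, 0], [[0, 0, 0.0001], 0.185, 0], [[0, 0, 0], 0, 0]])

```text
time: 62.08
tool_pos: [0.6137, 0.0129, 0.0795]
tool_rot: [3.141, -0.0, -0.52]
contact_force: [0.0, -0.5, -0.9]
opening: 0.0395
grip_force: 20.0
```

```bash
python3 - <<'E'
from h import *
st()
E
```

```text
t 62.08 pos [0.6137 0.0129 0.0795] tooly ang -2.091 q [-0.1   0.66  1.47 -0.    1.01  1.99] F [ 0.  -0.5 -0.9] Tz [ 0.02 -0.03 -0.  ] op 0.0395 g 20.0
```

5.55 rad so far. Two more strokes.

Emit:
carry_out(commands=[[[0, 0, 0], 0, 0.65], [[0, 0, 0], 0, 0.65], [[0, 0, 0], -0.185, 0.65], [[0, 0, 0], -0.185, 0.65], [[0, 0, 0], -0.185, 0.65], [[0, 0, 0], -0.185, 0.65], [[0, 0, 0], -0.185, 0.65], [[0, 0, 0], -0.185, 0.65], [[0, 0, 0], -0.185, 0.65], [[0, 0, 0], -0.185, 0.65], [[0, 0, 0], -0.185, 0.65], [[0, 0, 0], -0.185, 0.65], [[0, 0, 0], 0, 0], [[0, 0, 0], 0, 0], [[0, 0, 0], 0, 0], [[0, 0, 0], 0, 0], [[0, 0, 0.0001], 0.185, 0], [[0, 0, 0.0001], 0.185, 0], [[0, 0, 0.0001], 0.185, 0], [[0, 0, 0.0001], 0.185, 0]])

```text
time: 64.58
tool_pos: [0.6137, 0.013, 0.0792]
tool_rot: [3.142, 0.0, 0.582]
contact_force: [-0.3, -0.4, 0.4]
opening: 0.0394
grip_force: 20.0
```

Emit:
carry_out(commands=[[[0, 0, 0.0001], 0.185, 0], [[0, 0, 0.0001], 0.185, 0], [[0, 0, 0.0001], 0.185, 0], [[0, 0, 0.0001], 0.185, 0], [[0, 0, 0.0001], 0.185, 0], [[0, 0, 0.0001], 0.185, 0], [[0, 0, 0], 0, 0.65], [[0, 0, 0], 0, 0.65], [[0, 0, -0.001], -0.185, 0.65], [[0, 0, 0], -0.185, 0.65], [[0, 0, 0], -0.185, 0.65], [[0, 0, 0], -0.185, 0.65], [[0, 0, 0], -0.185, 0.65], [[0, 0, 0], -0.185, 0.65], [[0, 0, 0], -0.185, 0.65], [[0, 0, 0], 0, 0], [[0, 0, 0], 0, 0], [[0, 0, 0], 0, 0], [[0, 0, 0], 0, 0]])

```text
time: 66.95
tool_pos: [0.6137, 0.0131, 0.0796]
tool_rot: [3.142, 0.0, 0.773]
contact_force: [-0.2, 0.8, -0.3]
opening: 0.0393
grip_force: 20.0
```

Emit:
carry_out(commands=[[[0, 0, 0.0001], 0.185, 0], [[0, 0, 0.0001], 0.185, 0], [[0, 0, 0.0001], 0.185, 0], [[0, 0, 0], 0.15, 0], [[0, 0, 0], 0.1, 0], [[0, 0, 0], 0.1, 0], [[0, 0, 0], 0, 0]])

```text
time: 67.82
tool_pos: [0.6141, 0.0127, 0.0796]
tool_rot: [3.141, -0.001, -0.13]
contact_force: [0.3, -1.2, 1.0]
opening: 0.0397
grip_force: 20.0
```

```bash
python3 - <<'E'
from h import *
st()
E
```

```text
t 67.83 pos [0.6141 0.0127 0.0796] tooly ang -1.701 q [-0.1   0.66  1.47 -0.    1.01  1.6 ] F [ 0.3 -1.2  1. ] Tz [-0.15 -0.1   0.34] op 0.0397 g 20.0
```

Emit:
carry_out(commands=[[[0, 0, 0], 0, 0.8], [[0, 0, 0], 0, 0.8], [[0, 0, -0.05], 0, 1], [[0, 0, -0.05], 0, 1], [[0, 0, -0.05], 0, 1], [[-0.05, 0.03, 0], 0, 1], [[-0.06, 0.045, 0], 0, 1], [[-0.04, 0.045, -0.02], 0, 1], [[0, 0, 0], 0, 1], [[0, 0, 0], 0, 1]])

```text
time: 69.08
tool_pos: [0.4612, -0.0795, 0.2492]
tool_rot: [-3.141, -0.001, -0.132]
contact_force: [0.0, 0.6, 0.8]
opening: 0.0919
grip_force: 0.0
```

```bash
python3 - <<'E'
from h import *
p=look('w8'); im=p['pixels']
a=(p['pixels'])
C=[np.array([.6113,.0135])+np.array([.002,-.001])]+[np.array([.5955,-.0802]),np.array([.579,-.174])]
o=cv2.cvtColor(im,cv2.COLOR_RGB2BGR)
for c in C:
    q=proj(p,[*c,.088]); t=proj(p,[c[0]+.046*np.cos(2.972),c[1]+.046*np.sin(2.972),.018]); print(q.round(),t.round())
    cv2.circle(o,tuple(np.int32(q)),3,(0,0,255),1); cv2.circle(o,tuple(np.int32(t)),3,(0,0,255),1)
cv2.imwrite('pics/w8.png',o)
E
```

```text
t 69.08 pos [ 0.4612 -0.0795  0.2492] tooly ang -1.703 q [-0.34  0.23  1.66  0.    1.25  1.37] F [0.  0.6 0.8] Tz [ 0.07  0.01 -0.03] op 0.0919 g 0.0
cell_a_centre 0.56 [189.  17.] [0.6164 0.0176 0.04  ]
cell_a_nozzle 0.84 [196.  72.] [0.5734 0.0308 0.012 ]
cell_a_cap 0.84 [182.  16.] [0.6112 0.0139 0.07  ]
nest_1_mark 0.94 [204.  77.] [0.5676 0.0219 0.018 ]
[175.   7.] [206.  76.]
[298.  15.] [302.  82.]
[422.  21.] [398.  86.]
```

View pics/w8.png

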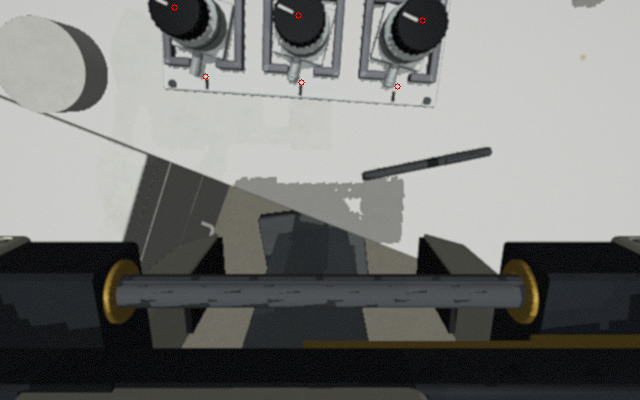

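The view shows all three cells seated, but tightening has swung the nozzle tips 8–10 mm clockwise of their marks: (196,76) against (206,76), (293,80) against (302,82), (388,85) against (398,86). I'll grip each pot and turn it back about 0.2 rad.

```bash
python3 - <<'E'
from h import *
h=-.132; ux=np.array([np.cos(h),np.sin(h)]);uy=np.array([np.sin(h),-np.cos(h)])
P=[np.array([.4612,-.0795]),[.579,-.174],[.5955,-.0802],[.6135,.013]]
for a,b in zip(P,P[1:]): d=np.array(b)-a; print((d@ux).round(4),(d@uy).round(4))
E
```

```text
0.1292 0.0782
0.004 -0.0952
0.0056 -0.0948
```

Emit:
carry_out(commands=[[[0.043, 0.0261, 0], 0, 0.7], [[0.043, 0.0261, 0], 0, 0.7], [[0.0432, 0.026, 0], 0, 0.7], [[0, 0, 0.05], 0, 0.7], [[0, 0, 0.05], 0, 0.7], [[0, 0, 0.04], 0, 0.7], [[0, 0, 0.035], 0, 0.7], [[0, 0, 0.0215], 0, 0.7], [[0, 0, 0], 0, 0], [[0, 0, 0], 0, 0], [[0, 0, 0], 0, 0], [[0, 0, 0], 0, 0], [[0, 0, 0], -0.1, 0], [[0, 0, 0], -0.1, 0], [[0, 0, 0], 0, 0], [[0, 0, 0], 0, 0]], newtons=20)

```text
time: 71.38
tool_pos: [0.5792, -0.1742, 0.0533]
tool_rot: [3.141, -0.001, 0.067]
contact_force: [-0.4, 0.6, 4.6]
opening: 0.0471
grip_force: 20.0
```

```bash
python3 - <<'E'
from h import *
st()
E
```

```text
t 71.38 pos [ 0.5792 -0.1742  0.0533] tooly ang -1.504 q [-0.42  0.68  1.52 -0.    0.94  1.09] F [-0.4  0.6  4.6] Tz [0.23 0.03 0.05] op 0.0471 g 20.0
```

Emit:
carry_out(commands=[[[0, 0, 0], 0, 0.7], [[0, 0, 0], 0, 0.7], [[0, 0, -0.04], 0.1, 0.7], [[0, 0, -0.05], 0.1, 0.7], [[0.002, -0.0476, 0], 0, 0.7], [[0.002, -0.0476, 0], 0, 0.7], [[0, 0, 0], 0, 0.7], [[0, 0, 0.04], 0, 0.7], [[0, 0, 0.03], 0, 0.7], [[0, 0, 0.02], 0, 0.7], [[0, 0, 0], 0, 0], [[0, 0, 0], 0, 0], [[0, 0, 0], 0, 0], [[0, 0, 0], 0, 0], [[0, 0, 0], -0.1, 0], [[0, 0, 0], -0.1, 0], [[0, 0, 0], 0, 0], [[0, 0, 0], 0, 0]])

```text
time: 73.62
tool_pos: [0.5956, -0.0804, 0.0533]
tool_rot: [3.141, -0.001, 0.067]
contact_force: [-0.2, 0.3, 5.1]
opening: 0.0471
grip_force: 20.0
```

Emit:
carry_out(commands=[[[0, 0, 0], 0, 0.7], [[0, 0, 0], 0, 0.7], [[0, 0, -0.04], 0.1, 0.7], [[0, 0, -0.05], 0.1, 0.7], [[0.0028, -0.0474, 0], 0, 0.7], [[0.0028, -0.0474, 0], 0, 0.7], [[0, 0, 0], 0, 0.7], [[0, 0, 0.04], 0, 0.7], [[0, 0, 0.03], 0, 0.7], [[0, 0, 0.02], 0, 0.7], [[0, 0, 0], 0, 0], [[0, 0, 0], 0, 0], [[0, 0, 0], 0, 0], [[0, 0, 0], 0, 0], [[0, 0, 0], -0.1, 0], [[0, 0, 0], -0.1, 0], [[0, 0, 0], 0, 0], [[0, 0, 0], 0, 0]])

```text
time: 75.88
tool_pos: [0.6135, 0.0129, 0.0533]
tool_rot: [3.141, -0.001, 0.067]
contact_force: [-1.4, -1.1, 4.9]
opening: 0.0474
grip_force: 20.0
```

Emit:
carry_out(commands=[[[0, 0, 0], 0, 0.7], [[0, 0, 0], 0, 0.7], [[0, 0, -0.05], 0.1, 0.7], [[0, 0, -0.05], 0.1, 0.7], [[0, 0, -0.05], 0, 1], [[-0.055, 0.03, -0.04], 0, 1], [[-0.055, 0.045, 0], 0, 1], [[-0.055, 0.045, 0], 0, 1], [[0, 0, 0], 0, 1], [[0, 0, 0], 0, 1]])

```text
time: 77.12
tool_pos: [0.4582, -0.0718, 0.2365]
tool_rot: [-3.142, -0.001, -0.132]
contact_force: [0.4, 0.2, -0.1]
opening: 0.0918
grip_force: 0.0
```

```bash
python3 - <<'E'
from h import *
p=look('w9')
o=cv2.cvtColor(p['pixels'],cv2.COLOR_RGB2BGR)
for c in [[.6135,.013],[.5955,-.0802],[.579,-.174]]:
    t=proj(p,[c[0]+.046*np.cos(2.972),c[1]+.046*np.sin(2.972),.018]); print(t.round())
    cv2.circle(o,tuple(np.int32(t)),3,(0,0,255),1)
cv2.imwrite('pics/w9.png',cv2.resize(o[0:180,120:520],None,fx=2,fy=2,interpolation=cv2.INTER_CUBIC))
E
```

```text
t 77.12 pos [ 0.4582 -0.0718  0.2365] tooly ang -1.703 q [-0.32  0.24  1.7   0.    1.21  1.38] F [ 0.4  0.2 -0.1] Tz [ 0.03 -0.03  0.  ] op 0.0918 g 0.0
cell_a_centre 0.73 [194.   9.] [0.6167 0.0162 0.04  ]
cell_a_nozzle 0.57 [206.  70.] [0.5699 0.0242 0.012 ]
cell_a_cap 0.94 [186.  11.] [0.6082 0.0141 0.07  ]
nest_1_mark 0.61 [204.  72.] [0.5681 0.025  0.018 ]
[208.  71.]
[309.  77.]
[408.  82.]
```

View pics/w9.png

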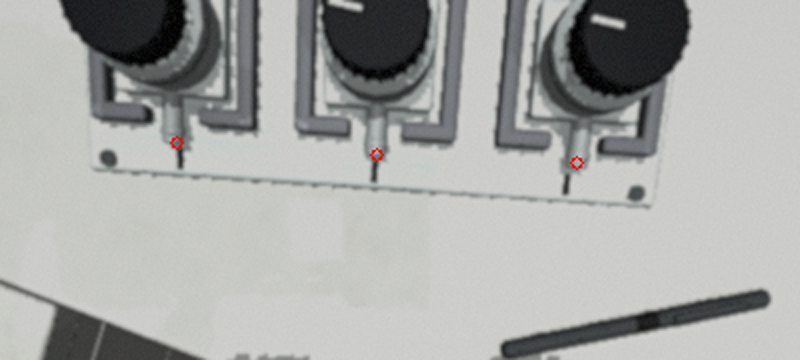

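All three nozzles now lie in their notches on the marks (zoomed pixels (177,143), (377,155), (577,160)). The cap pointers on the two whose tops show sit at the same angle. Handing in.

```bash
python3 -c "
from cell import robot
print(robot.hand_in())"
```

```text
the job is handed in; nothing more can be done
None
```

The job is handed in: all three filter cells are upright and down in nests 1–3, nozzles in their notches and caps turned to the stop, with no bystander touched; the hand-in gave no verdict.

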